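# Raise the inspection stage into the loupe's focus and hold it

### The arm

A 7-joint arm with a two-finger parallel gripper is mounted at the origin on the work surface. World frame = base frame: x ahead of the robot, y to its left, z up, the work surface at z = 0. Lengths are in m, angles in rad, forces in N, time in s.
With the tool pointing down it reaches from about 0.35 to 0.9 m from the base axis. Payload 19.9 kg.
Tool frame: the origin (TCP) lies on the centre line of the jaws, within the pads' length; the fingertips stand 11 mm ahead of it and the grasp point (between the pads) lies 8 mm behind it; z points along the fingers, y is the line along which they close (so a half turn about z gives the same grasp; the last joint's range is limited). The gripper opens to 94 mm and grips with 3 to 60 N. Pads are 16 mm wide; open, the fingers measure 119 mm over their backs; the gripper's body (75 mm by 177 mm) begins 78 mm behind the grasp point.
Start: joints at [-1.208, 0.417, -0.01, 1.614, 0.005, 1.111, -0.053], TCP at [0.246, 0.574, 0.178] pointing down, gripper open.
Joint ranges: [-2.81, 2.81], [-0.39, 2.02], [-1.27, 1.25], [0.06, 2.57], [-1.19, 4.33], [0.19, 2], [-2.82, 2.82]. Speed limits (rad/s): [1.89, 1.89, 2.39, 2.39, 3.01, 3.01, 3.01].

### API

Orientations are given as [roll, pitch, yaw] about the fixed x, y, z axes, in that order (R = Rz(yaw) Ry(pitch) Rx(roll)).
In Python, from plant import r gives the robot as it stands.
- The arm moves only by the shell command python3 -m inch 'ROWS' [FORCE]. ROWS is JSON, a list of rows, each a list of 3 entries, a list of its own where there are three numbers: the shift along the tool's x, y, z in m, then the turn about the tool's z in rad, then the opening, from 0 (shut) to 1 (fully open). A call has 1 to 10 rows; each row is the pose to reach, as a shift and turn from the pose commanded when the call began, along the tool's axes at that moment; what a row does not reach only later rows make up. A row lasts 1/8 s, in which the tool goes at most 62.5 mm and 10.7 degrees, less where a joint would pass 70% of its speed; a pose out of reach is approached as far as the arm can. A call with a gripper value outside its range is refused whole. The fingers move at their own pace and stop on an object; FORCE is the grip in N (left out, the last holds). Time passes only in rows, so rows that repeat a pose let the fingers close. It gives the time, the measured TCP pose, the force, the opening and the grip force at its end, in the units of the state.
- r.sense(): the state, without advancing time (a new reading comes with each control period).
- r.read_camera(name): name is "scene" or "top" or "wrist"; returns the picture (420x560x3 uint8, red, green, blue); there is no depth.
- r.camera_params(name): a dict with "mtx" (3x3 intrinsics, pixels), "R" (3x3) and "t" (3): a world point X has camera coordinates R X + t. Camera axes: x right, y down, z forward; pixel columns grow to the right and rows downward; lengths in m; the calibration is good to about 2 mm. A picture is of the moment at which its call begins: read the wrist's pose just before it. camera_params takes no time and is no camera call; for the wrist camera it gives the pose at the moment of the call.
- r.finish_job(): hands the job in; it is judged then, once.
The state is a dict: "t": time; "q": joint angles; "joint_vel": joint speeds; "effort": joint torques, N m; "ee_pos": TCP position; "tcp_rot": TCP orientation; "contact_force": force on the tool from outside, world axes, zero at the start; "moment": the same for the moment, N m; "opening": finger opening in m; "grip_force": force on a finger pad.
Only numpy, scipy, OpenCV 4.12 (cv2) and the standard library are available. Lean on these libraries where they do the work, as an engineer would, in place of code of your own. Each camera call takes 0.05 s, during which the arm holds its last target. There are 200 camera calls.

### The job

The amber jar is standing in the way of the cam lever of the loupe's lifting stage: pick it up first and stand it upright in the shallow grey tray. Then swing the lever by its upright handle until it lies over the index lug, where the cam lifts the stage to its highest point, and finish while still holding the handle there, because the lever springs back when let go. The brass setting must stay on the stage, and the other things on the bench stay where they are.

Things in the scene. Friction and masses are not known exactly. Their poses are not given: they have to be found in the camera images.
- fixture: Cam-lift stage fixed to the bench: grey foot 116 mm across, 14 mm high, with a bar out to the index lug; steel cam collar 92 mm across; aluminium stage 84 mm across; loupe ring 50 mm across, top 131 mm above the bench, fixed over the stage on a thin post away from the lever. Origin on the upright cam axis at bench level, z up. At joint value 0 the lever points along +x; it swings towards +y.
- lever (a joint): Cam lever angle, rad, about the upright cam axis: 0 at the rest stop, growing anticlockwise seen from above; starts at 0 to 0.12. The lift grows to its highest, 10 mm, at 1.50 (arm over the index lug) and falls again beyond; end stop 2.3. A spring pulls the lever back towards 0; about 4 N at the handle holds it at 1.50.
- handle: Lever: cam collar, arm and upright handle in one piece. Origin on the cam axis at bench level, +x along the arm. Flat steel arm 16 mm wide, 36 to 48 mm above the bench, out to 148 mm from the axis; the handle is an upright round black post 14 mm in diameter, 140 mm from the axis, 48 to 120 mm above the bench.
- post (a point): Point on the axis of the upright black handle post, 95 mm above the bench and 25 mm below the post's top.
- lug (a point): Top centre of the index lug, a small steel block (14 x 8 mm, top 30 mm above the bench) at the end of the foot's bar, 104 mm from the cam axis. The lever arm passes over it; at the highest lift the arm's centre line lies over it.
- stage_top (a point): Centre of the aluminium stage's upper face, 78 mm above the bench at joint value 0, 88 mm at the highest lift.
- setting: Small turned brass setting, 28 mm across, 12 mm high, standing loose on the middle of the stage. Origin at the centre of its underside.
- jar: Amber glass jar with steel cap, 44 mm in diameter, 65 mm high, about 0.12 kg, standing in the path of the lever between its start and the lug. Origin at the centre of its underside, z up.
- tray: Shallow open grey plastic tray, 160 x 160 mm, 20 mm high, walls and floor 5 mm, fixed to the bench at one side of the lifting stage, left or right. Origin at the centre of its underside, axes along its sides.
- bur_block: Dark wooden block 110 x 110 x 40 mm holding upright burs (to 72 mm high), loose, on the other side. Leave alone. Origin at the centre of its underside.
- plaster_tub: White tub 60 mm across, 55 mm high, on the far side. Leave alone. Origin at the centre of its underside.
- pliers: Pliers with black grips, 140 mm long, lying on the far side. Leave alone. Origin on the bench under their middle.
There are look-alikes about, which are no part of the job. What is shaped like the fixture but purple is not meant. Leave any purple look-alike of the jar alone.

How it is judged:
By the outcome, as a careful person would: the job done as asked, in the order asked, and still so for the second after the job is handed in, while the arm keeps its last pose, push and grip.
It also fails if it takes over 61 s, if anything falls off the work surface, if the arm or the gripper's body presses on something with over 40 N, if the wrist force passes 120 N, or if a joint passes its speed limit or range.

## Working session

There is one attempt and no reset: what is moved stays moved. The work goes in short steps, Python scripts to look and compute and a shell command to move; the robot and the scene stay as the last step left them, time stands still between calls to the robot, and variables do not carry over. Pictures are saved under pics/ and viewed, at most 10 in all, crops included, and the job is handed in when it is done.

```bash
mkdir -p pics; ls
python3 - <<'E'
from plant import r
import cv2,numpy as np
s=r.sense();print(s)
for n in("top","scene"):
    im=r.read_camera(n);cv2.imwrite(f"pics/{n}1.png",im[:,:,::-1])
    p=r.camera_params(n);print(n,p)
E
```

```text
pics
{'t': 0.0, 'q': array([-1.20752552,  0.41795448, -0.01029912,  1.61416583,  0.00471109,
        1.11070495, -0.05301538]), 'joint_vel': array([-5.68113824e-04,  8.26727633e-04,  1.78967874e-05, -7.10894777e-05,
        1.56778104e-03, -5.26650627e-04,  1.31316185e-03]), 'effort': array([ 2.25905191e-03, -8.51253247e+01,  6.40655290e-01, -4.25983858e+01,
       -4.86136728e-02,  1.86815928e-02,  1.33608614e-04]), 'ee_pos': array([0.24598892, 0.57411179, 0.17784101]), 'tcp_rot': array([-3.14038779e+00,  1.02386128e-04,  2.73681613e+00]), 'contact_force': array([ 0.39761694, -0.01918656,  0.61500731]), 'moment': array([ 0.02838075, -0.03800555,  0.05191482]), 'grip_force': 0.0, 'opening': 0.09404203390196225}
top {'mtx': array([[519.72543136,   0.        , 284.64499574],
       [  0.        , 519.72543136, 210.25741899],
       [  0.        ,   0.        ,   1.        ]]), 'R': array([[ 0.02990057, -0.99932803, -0.02120029],
       [-0.99088911, -0.02684823, -0.13197706],
       [ 0.13131919,  0.02495333, -0.99102604]]), 't': array([-0.01135221,  0.50882222,  1.25461379])}
scene {'mtx': array([[463.38822847,   0.        , 280.47813278],
       [  0.        , 463.38822847, 211.81279806],
       [  0.        ,   0.        ,   1.        ]]), 'R': array([[ 0.01177561,  0.99989545,  0.008392  ],
       [ 0.69537988, -0.00215793, -0.71863911],
       [-0.71854586,  0.01429804, -0.69533259]]), 't': array([ 0.00446074, -0.28299252,  1.49864856])}
```

View pics/top1.png

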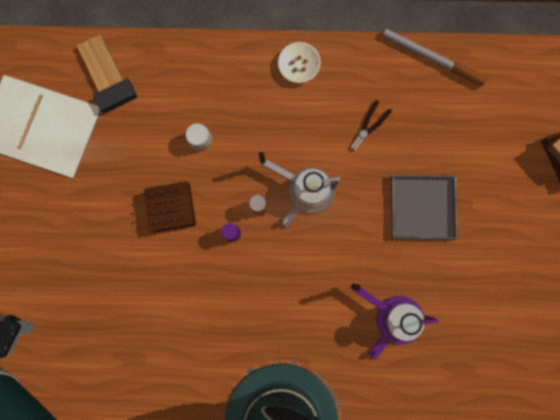

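View pics/scene1.png

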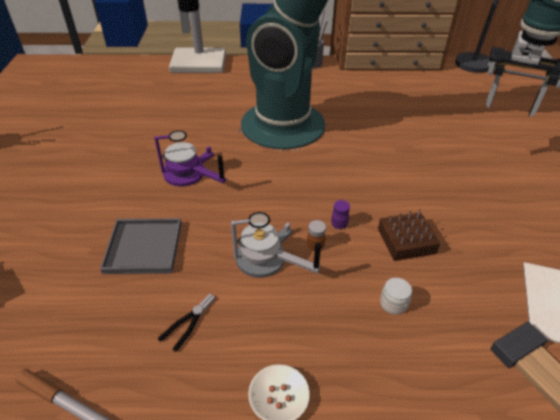

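The top view shows the grey fixture at (312,190), its handle at (262,158) and its lug near (285,222). The tray is at (423,208).

Candidates:
- **Fixture:** grey at top (312,190), or purple at (403,322). The grey one is meant, because purple is excluded.
- **Jar:** steel-capped at top (258,203) and scene (317,235), with an amber body, or purple at top (231,232). The amber one is meant; it stands between the lever and the lug.

```bash
cat > h.py <<'E'
import numpy as np
from plant import r
def ray(n,uv,z,p=None):
    p=p or r.camera_params(n)
    d=p["R"].T@np.linalg.solve(p["mtx"],[uv[0],uv[1],1.]);c=-p["R"].T@p["t"]
    return c+d*(z-c[2])/d[2]
def proj(n,X,p=None):
    p=p or r.camera_params(n);v=p["mtx"]@(p["R"]@np.array(X)+p["t"]);return v[:2]/v[2]
E
python3 - <<'E'
import cv2,numpy as np
from h import *
a=cv2.imread("pics/top1.png")[140:250,215:355];b=cv2.imread("pics/scene1.png")[190:290,220:360]
A=cv2.resize(a,None,fx=5,fy=5,interpolation=cv2.INTER_CUBIC)
B=cv2.resize(b,None,fx=5,fy=5,interpolation=cv2.INTER_CUBIC)
cv2.imwrite("pics/cropA.png",A);cv2.imwrite("pics/cropB.png",B)
for nm,n,uv,z in [("cap","top",(258,203),.065),("post","top",(262,157),.12),("lug","top",(285,222),.03),("ring","top",(313.5,182),.131),("tray","top",(423.5,208.5),.02),("cap","scene",(317,228),.065),("post","scene",(318,246),.12),("ring","scene",(260,219),.131)]:
    print(nm,n,ray(n,uv,z).round(4))
E
```

```text
cap top [0.5208 0.0675 0.065 ]
post top [0.622  0.0578 0.12  ]
lug top [0.4801 0.0015 0.03  ]
ring top [ 0.5635 -0.0638  0.131 ]
tray top [ 0.5245 -0.3423  0.02  ]
cap scene [0.5284 0.0735 0.065 ]
post scene [0.6332 0.0649 0.12  ]
ring scene [ 0.5645 -0.0565  0.131 ]
```

View pics/cropA.png

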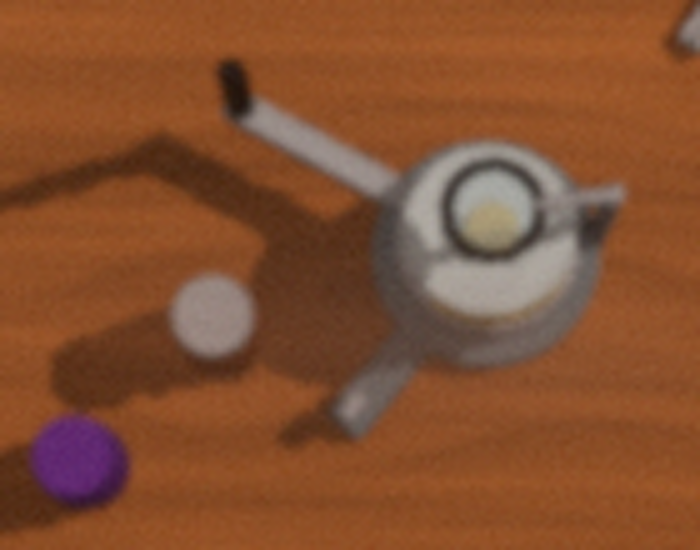

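View pics/cropB.png

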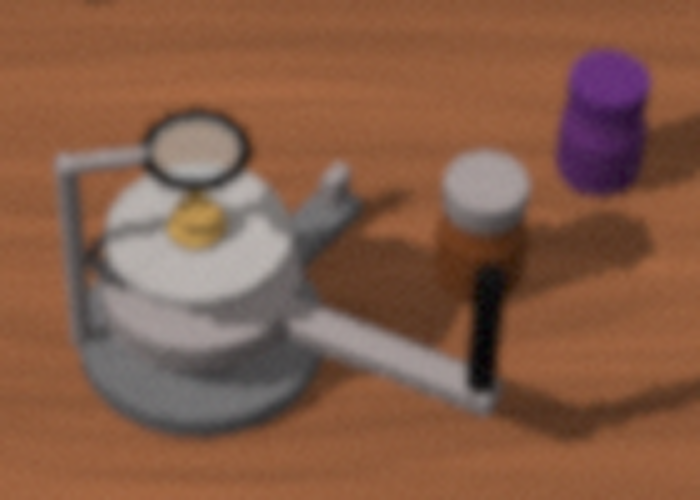

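The crops confirm it: the amber jar has a steel cap at scene (317,228), and the purple one is clear of it. The two views put the jar near (0.524, 0.070), good to a few mm. I'll go above it and refine with the wrist camera.

```bash
python3 -m inch '[[[0,0,-0.06],0,1],[[-0.05,-0.04,-0.1],0,1],[[-0.1,-0.08,-0.1],0,1],[[-0.15,-0.117,-0.1],0,1],[[-0.2,-0.156,-0.1],0,1],[[-0.25,-0.195,-0.1],0,1],[[-0.3,-0.234,-0.1],0,1],[[-0.35,-0.273,-0.1],0,1],[[-0.4,-0.312,-0.1],0,1],[[-0.454,-0.354,-0.1],0,1]]' 20
python3 -m inch '[[[0,0,0],0,0.85],[[0,0,0],0,0.85],[[0,0,0],0,0.85]]'
python3 - <<'E'
from h import *
import cv2,json
s=r.sense();p=r.camera_params("wrist");im=r.read_camera("wrist")
cv2.imwrite("pics/w1.png",im[:,:,::-1]);np.savez("w1.npz",**p)
print(s["ee_pos"],s["tcp_rot"],s["t"],[proj("wrist",X,p).round() for X in([.524,.07,.065],[.628,.06,.12],[.48,.003,.03])])
E
```

```text
t: 1.35
ee_pos: [0.5134, 0.0885, 0.2785]
tcp_rot: [3.142, -0.0, 2.737]
contact_force: [0.4, 0.1, -0.1]
opening: 0.0943
grip_force: 0.0
t: 1.72
ee_pos: [0.5125, 0.0917, 0.2784]
tcp_rot: [3.142, -0.0, 2.739]
contact_force: [-0.1, 0.2, 0.6]
opening: 0.08
grip_force: 0.0
[0.51245848 0.09166714 0.27836783] [ 3.14157625e+00 -3.06911385e-04  2.73878353e+00] 1.725 [array([267., 197.]), array([291., 283.]), array([213., 182.])]
```

View pics/w1.png

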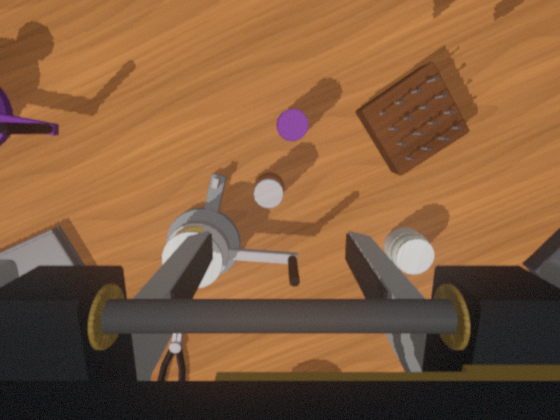

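The wrist view shows the cap at (268,193), the lug at (218,180), the handle's black post from (291,258) to (296,284), and the purple jar at (292,125). I'll segment these.

Run:
```python
from h import *
import cv2
p=dict(np.load("w1.npz"));im=cv2.imread("pics/w1.png");hsv=cv2.cvtColor(im,cv2.COLOR_BGR2HSV)
def blob(m,box):
    x0,y0,x1,y1=box;q=np.zeros_like(m);q[y0:y1,x0:x1]=m[y0:y1,x0:x1]
    c=max(cv2.findContours(q,0,1)[0],key=cv2.contourArea);return c
g=((hsv[...,1]<70)&(hsv[...,2]>90)).astype(np.uint8)
c=blob(g,(245,170,295,215));cc,rad=cv2.minEnclosingCircle(c);print("cap",cc,rad,ray("wrist",cc,.065,p).round(4))
k=(hsv[...,2]<50).astype(np.uint8)
c=blob(k,(280,245,310,295));re=cv2.minAreaRect(c);print("post",cv2.boxPoints(re).round(1).tolist())
c=blob(g,(205,170,230,190));print("lug",cv2.boxPoints(cv2.minAreaRect(c)).round(1).tolist())
for nm,uv,z in(("posttop",(295,281),.12),("lug",(218,180),.03)):print(nm,ray("wrist",uv,z,p).round(4))
cap=ray("wrist",cc,.065,p);s=r.sense();y=s["tcp_rot"][2]
d=cap-s["ee_pos"];print("tool shift",d[0]*np.cos(y)+d[1]*np.sin(y),d[0]*np.sin(y)-d[1]*np.cos(y))
```

```text
cap (268.0576171875, 192.87918090820312) 15.13135051727295 [0.5199 0.0736 0.065 ]Traceback (most recent call last):
  File "<stdin>", line 10, in <module>
  File "<stdin>", line 6, in blob
ValueError: max() iterable argument is empty
```

```bash
python3 -m inch '[[[-0.0153,-0.0143,0],0,0.85],[[-0.0153,-0.0143,0.05],0,0.85],[[-0.0153,-0.0143,0.1],0,0.85],[[-0.0153,-0.0143,0.14],0,0.85],[[-0.0153,-0.0143,0.14],0,0.85]]'
python3 - <<'E'
from h import *
import cv2
s=r.sense();p=r.camera_params("wrist");im=r.read_camera("wrist")[:,:,::-1].copy()
cv2.imwrite("pics/w2.png",im);np.savez("w2.npz",**p)
hsv=cv2.cvtColor(im,cv2.COLOR_BGR2HSV)
g=((hsv[...,1]<70)&(hsv[...,2]>90)).astype(np.uint8)
e=proj("wrist",[.521,.0725,.065],p);print(e)
n,l,st,ce=cv2.connectedComponentsWithStats(g)
for i in range(1,n):
    if st[i,4]>150 and np.hypot(*(ce[i]-e))<80: print(st[i],ce[i],ray("wrist",ce[i],.065,p).round(4))
print(s["ee_pos"],s["tcp_rot"],s["t"],s["contact_force"])
E
```

```text
t: 2.4
ee_pos: [0.5196, 0.0717, 0.1367]
tcp_rot: [-3.139, -0.003, 2.738]
contact_force: [-0.2, -0.5, 0.7]
opening: 0.0798
grip_force: 0.0
[280.0962267  209.38212217]
[ 259  185   44   45 1534] [280.34615385 207.34876141] [0.5193 0.0734 0.065 ]
[0.51963573 0.07165563 0.13667159] [-3.13873285 -0.00335385  2.73798169] 2.4 [-0.20663815 -0.5087244   0.6801381 ]
```

View pics/w2.png

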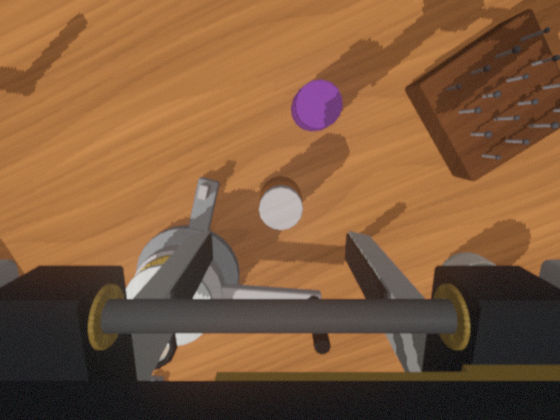

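The cap at (280,207) maps to (0.519, 0.073), within 2 mm of the TCP axis. Descend, close and lift.

```bash
python3 -m inch '[[[0.001,0.001,0.05],0,0.85],[[0.001,0.001,0.085],0,0.85],[[0.001,0.001,0.1],0,0.85],[[0.001,0.001,0.1],0,0.3],[[0.001,0.001,0.1],0,0.3],[[0.001,0.001,0.1],0,0.3],[[0.001,0.001,0.1],0,0.3],[[0.001,0.001,0.1],0,0.3]]' 20
python3 -m inch '[[[0,0,0],0,0.3],[[0,0,-0.02],0,0.3],[[0,0,-0.06],0,0.3],[[0,0,-0.11],0,0.3],[[0,0,-0.16],0,0.3],[[0,0,-0.2],0,0.3],[[0,0,-0.21],0,0.3],[[0,0,-0.21],0,0.3]]'
```

```text
t: 3.45
ee_pos: [0.5209, 0.0726, 0.0387]
tcp_rot: [3.141, 0.0, 2.737]
contact_force: [-0.5, 0.5, -0.7]
opening: 0.0333
grip_force: 0.0
t: 4.45
ee_pos: [0.5208, 0.0726, 0.2483]
tcp_rot: [3.141, 0.0, 2.737]
contact_force: [-0.8, -0.1, -0.8]
opening: 0.0287
grip_force: 0.0
```

The opening shut past 44 mm with no grip force, so the jar was missed. Looking again.

Run:
```python
from h import *
import cv2
o=[]
p=r.camera_params("wrist")
for n in("wrist","top"):
    im=r.read_camera(n)[:,:,::-1].copy();cv2.imwrite(f"pics/{n}3.png",im);o.append(im)
np.savez("w3.npz",**p)
a=cv2.resize(o[1][130:260,200:340],None,fx=2.8,fy=2.8)
a=cv2.resize(a,(400,370));b=cv2.resize(o[0],(400,300))
c=np.zeros((370,800,3),np.uint8);c[:,:400]=a;c[:300,400:]=b
cv2.imwrite("pics/m3.png",c)
```

```text
(no output)
```

View pics/m3.png

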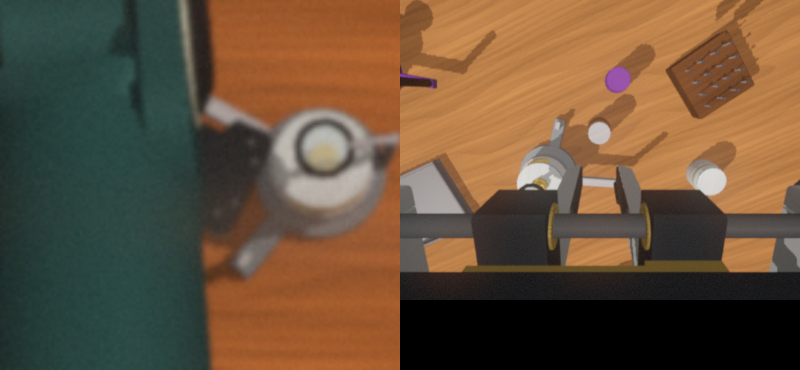

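Run:
```python
from h import *
import cv2
for k,f,ee,yw in((1,"w1",[.51246,.09167,.27837],2.7388),(2,"w2",[.51964,.07166,.13667],2.738),(3,"wrist3",None,None)):
    p=dict(np.load(f"w{k}.npz"));im=cv2.imread(f"pics/{f}.png");hsv=cv2.cvtColor(im,cv2.COLOR_BGR2HSV)
    if ee is None: s=r.sense();ee=s["ee_pos"];yw=s["tcp_rot"][2]
    print(k,"cam",(-p["R"].T@p["t"]-ee).round(4),"TCP px",proj("",ee,p).round(),"tip px",proj("",np.array(ee)-[0,0,.011],p).round())
    g=((hsv[...,1]<70)&(hsv[...,2]>90)).astype(np.uint8)
    n,l,st,ce=cv2.connectedComponentsWithStats(g)
    for i in range(1,n):
        if st[i,4]>150 and abs(ce[i,0]-275)<30 and 150<ce[i,1]<230: print(st[i],ce[i],ray("",ce[i],.065,p).round(4))
    pm=((hsv[...,0]>130)&(hsv[...,0]<160)&(hsv[...,1]>100)).astype(np.uint8)
    n,l,st,ce=cv2.connectedComponentsWithStats(pm)
    for i in range(1,n):
        if st[i,4]>300 and st[i,0]>200:print("purple",ray("",ce[i],.06,p).round(4))
```

```text
1 cam [-0.0634  0.0265  0.2053] TCP px [279. 233.] tip px [279. 229.]
[254 178  29  30 700] [268.07428571 192.81857143] [0.5198 0.0736 0.065 ]
purple [0.45   0.1379 0.06  ]
2 cam [-0.0626  0.0269  0.2055] TCP px [279. 233.] tip px [279. 229.]
[ 259  185   44   45 1534] [280.34615385 207.34876141] [0.5193 0.0734 0.065 ]
purple [0.45   0.1366 0.06  ]
3 cam [-0.0629  0.0268  0.2064] TCP px [278. 232.] tip px [278. 227.]
[263 170  32  32 817] [278.53488372 185.56058752] [0.5199 0.0734 0.065 ]
purple [0.4502 0.1371 0.06  ]
```

```bash
python3 - <<'E'
from h import *
A=[];b=[]
def add(p,uv):
    P=p["mtx"]@np.c_[p["R"],p["t"]]
    for i in(0,1): q=uv[i]*P[2]-P[i]; n=np.linalg.norm(q[:3]);A.append(q[:3]/n);b.append(-q[3]/n)
W=[((268.07,192.82),29.5),((280.35,207.35),44.5),((278.53,185.56),32)]
for k,(uv,d) in enumerate(W,1):
    p=dict(np.load(f"w{k}.npz"));add(p,uv);c=p["R"]@[.52,.0734,.065]+p["t"];print(p["mtx"][0,0],c[2],"diam",d*c[2]/p["mtx"][0,0])
print("wrist only",np.linalg.lstsq(np.array(A),np.array(b),rcond=None)[0])
add(r.camera_params("top"),(257.6,203.2));add(r.camera_params("scene"),(317.2,227.6))
print("top+scene",np.linalg.lstsq(np.array(A[-4:]),np.array(b[-4:]),rcond=None)[0])
print("all",np.linalg.lstsq(np.array(A),np.array(b),rcond=None)[0])
E
python3 -m inch '[[[0,0,0],0,0.85],[[0,0,0],0,0.85],[[0,0,0],0,0.85],[[0,0,0],0,0.85],[[0,0,0.05],0,0.85],[[0,0,0.1],0,0.85],[[0,0,0.15],0,0.85],[[0,0,0.19],0,0.85],[[0,0,0.21],0,0.85],[[0,0,0.21],0,0.85]]' 20
python3 - <<'E'
from h import *
import cv2
a=r.read_camera("wrist")[:,:,::-1];b=r.read_camera("scene")[:,:,::-1]
c=np.zeros((420,800,3),np.uint8);c[:300,:400]=cv2.resize(a,(400,300));c[:400,400:]=cv2.resize(b[170:290,250:370],(400,400),interpolation=cv2.INTER_CUBIC)
cv2.imwrite("pics/m4.png",c)
E
```

```text
316.172441895952 0.42637369675663095 diam 0.03978216437490738
316.172441895952 0.28531094545916275 diam 0.040156368457662524
316.172441895952 0.3936265515230075 diam 0.039839176283685815
wrist only [0.52100394 0.07286316 0.05775525]
top+scene [0.52131164 0.07187542 0.05891186]
all [0.52099203 0.07251536 0.05824002]
t: 5.8
ee_pos: [0.52, 0.0722, 0.0374]
tcp_rot: [-3.14, -0.002, 2.737]
contact_force: [0.1, -0.2, 0.4]
opening: 0.0805
grip_force: 0.0
```

View pics/m4.png

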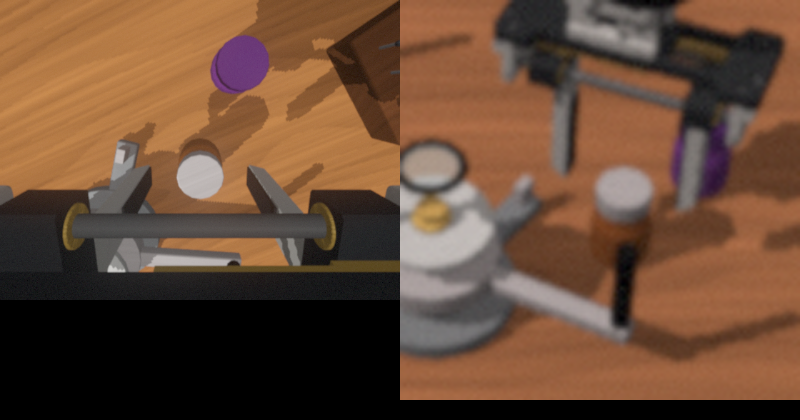

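The wrist and scene views show the fingertips level with the cap top: scene (299,222) and (336,233) against the cap at (317,227). So they're higher than the reading says. I'll work out the real tip height.

Run:
```python
from h import *
s=r.sense();print(s["ee_pos"],s["t"])
for uv,off in(((298.6,221.6),-.047),((336.4,233),.047)):
    q=s["ee_pos"]+off*np.array([.393,.919,0]);q[2]-=.011
    print("expected tip px",proj("scene",q).round(1),"seen",uv)
    for z in(.03,.05,.07):print(z,ray("scene",uv,z).round(3),"vs",q[:2].round(3))
p=r.camera_params("wrist")
for o in(-.04,.04):print(proj("",s["ee_pos"]+o*np.array([.393,.919,0])-[0,0,.011],p),proj("",s["ee_pos"]+o*np.array([.393,.919,0])+[0,0,.02],p))
```

```text
[0.52129838 0.0725333  0.0392238 ] 5.9
expected tip px [297. 231.] seen (298.6, 221.6)
0.03 [0.473 0.034 0.03 ] vs [0.503 0.029]
0.05 [0.492 0.033 0.05 ] vs [0.503 0.029]
0.07 [0.512 0.031 0.07 ] vs [0.503 0.029]
expected tip px [334.2 242.3] seen (336.4, 233)
0.03 [0.511 0.123 0.03 ] vs [0.54  0.116]
0.05 [0.53 0.12 0.05] vs [0.54  0.116]
0.07 [0.549 0.116 0.07 ] vs [0.54  0.116]
[222.7266624  228.69537256] [214.27239036 243.92659276]
[334.41456588 228.49664823] [343.10823876 243.68482312]
```

The tips are really about 30 mm higher than the TCP reading implies: about 0.060, where I expected 0.028. I'll descend further in guarded steps.

```bash
python3 -m inch '[[[0,0,0.01],0,0.85],[[0,0,0.02],0,0.85],[[0,0,0.02],0,0.85]]' 20
python3 -m inch '[[[0,0,0.005],0,0.85],[[0,0,0.01],0,0.85],[[0,0,0.01],0,0.4],[[0,0,0.01],0,0.4],[[0,0,0.01],0,0.4],[[0,0,0.01],0,0.4],[[0,0,0.01],0,0.4],[[0,0,0.01],0,0.4]]' 20
```

```text
t: 6.28
ee_pos: [0.5203, 0.0724, 0.0178]
tcp_rot: [-3.141, -0.001, 2.737]
contact_force: [0.4, 0.5, 0.6]
opening: 0.0799
grip_force: 0.0
t: 7.28
ee_pos: [0.5207, 0.0725, 0.0084]
tcp_rot: [-3.141, -0.0, 2.737]
contact_force: [-0.4, -0.2, -1.2]
opening: 0.0397
grip_force: 17.5
```

Gripped at 40 mm with 17.5 N. Test lift.

```bash
python3 -m inch '[[[0,0,-0.01],0,0.4],[[0,0,-0.04],0,0.4],[[0,0,-0.09],0,0.4],[[0,0,-0.14],0,0.4],[[0,0,-0.19],0,0.4],[[0,0,-0.22],0,0.4],[[0,0,-0.22],0,0.4]]' 25
python3 - <<'E'
from h import *
import cv2
a=r.read_camera("wrist")[:,:,::-1];b=r.read_camera("scene")[:,:,::-1]
cv2.imwrite("pics/w5.png",a);cv2.imwrite("pics/s5.png",b);print(r.sense()["ee_pos"])
c=np.zeros((500,800,3),np.uint8);c[:300,:400]=cv2.resize(a,(400,300));c[:500,400:]=cv2.resize(b[130:290,240:368],(400,500),interpolation=cv2.INTER_CUBIC)
cv2.imwrite("pics/m5.png",c)
E
```

```text
t: 8.15
ee_pos: [0.5217, 0.0726, 0.231]
tcp_rot: [3.139, 0.003, 2.737]
contact_force: [0.6, -0.2, -2.3]
opening: 0.04
grip_force: 22.0
[0.52044642 0.07246568 0.22817986]
```

View pics/m5.png

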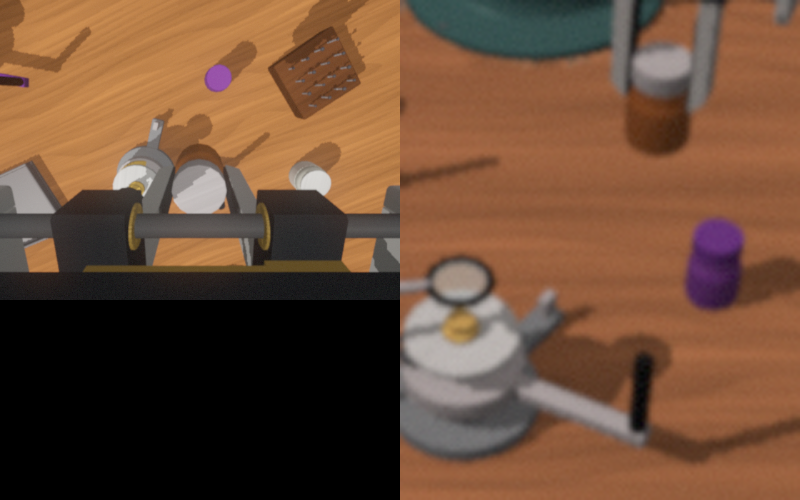

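The jar hangs upright, held by its cap (scene crop (660,100)); lever, setting and the purple jar are undisturbed. Carry it over to the tray.

```bash
python3 -m inch '[[[-0.008,-0.018,0],0,0.4],[[-0.024,-0.054,0],0,0.4],[[-0.044,-0.1,0],0,0.4],[[-0.066,-0.15,0],0,0.4],[[-0.088,-0.2,0],0,0.4],[[-0.11,-0.25,0],0,0.4],[[-0.132,-0.3,0],0,0.4],[[-0.15,-0.345,0],0,0.4],[[-0.162,-0.37,0],0,0.4],[[-0.166,-0.378,0],0,0.4]]'
python3 -m inch '[[[0,0,0],0,0.4],[[0,0,0],0,0.4],[[0,0,0],0,0.4]]'
python3 - <<'E'
from h import *
import cv2
s=r.sense();p=r.camera_params("wrist");a=r.read_camera("wrist")[:,:,::-1].copy();cv2.imwrite("pics/w6.png",a)
print(s["ee_pos"],s["q"].round(2))
# tray projected corners & measured grey mask from the top view at start
im=cv2.imread("pics/top1.png");hsv=cv2.cvtColor(im,cv2.COLOR_BGR2HSV)
m=(hsv[...,1]<60).astype(np.uint8);q=np.zeros_like(m);q[165:255,380:470]=m[165:255,380:470]
c=max(cv2.findContours(q,0,1)[0],key=cv2.contourArea);re=cv2.minAreaRect(c);print(re)
print([ray("top",x,.02).round(4)[:2] for x in cv2.boxPoints(re)],ray("top",re[0],.02))
E
```

```text
t: 9.5
ee_pos: [0.5234, -0.3417, 0.227]
tcp_rot: [-3.141, -0.002, 2.734]
contact_force: [-0.6, 0.5, -1.1]
opening: 0.0401
grip_force: 22.0
t: 9.88
ee_pos: [0.5249, -0.3392, 0.2286]
tcp_rot: [3.141, 0.0, 2.738]
contact_force: [-0.5, 0.3, -1.5]
opening: 0.0402
grip_force: 22.0
[ 0.52494235 -0.33915317  0.22856886] [ 0.08  0.43  0.61  1.57 -0.26  1.22  1.9 ]
((423.0, 207.0), (62.0, 62.0), 90.0)
[array([ 0.605, -0.264]), array([ 0.6089, -0.4189]), array([ 0.453 , -0.4169]), array([ 0.4487, -0.2644])] [ 0.52827489 -0.34112296  0.02      ]
```

```bash
python3 -m inch '[[[0,0,0.04],0,0.4],[[0,0,0.09],0,0.4],[[0,0,0.14],0,0.4],[[0,0,0.18],0,0.4],[[0,0,0.195],0,0.4],[[0,0,0.205],0,0.4],[[0,0,0.205],0,0.4],[[0,0,0.205],0,0.4]]'
python3 -m inch '[[[0,0,0.003],0,0.4],[[0,0,0.006],0,0.4],[[0,0,0.008],0,0.4],[[0,0,0.008],0,0.4],[[0,0,0.008],0,0.4]]'
```

```text
t: 10.92
ee_pos: [0.5252, -0.3407, 0.0248]
tcp_rot: [-3.141, 0.002, 2.737]
contact_force: [-0.3, -0.0, -1.1]
opening: 0.0402
grip_force: 22.0
t: 11.55
ee_pos: [0.5246, -0.3403, 0.0155]
tcp_rot: [-3.142, 0.0, 2.737]
contact_force: [0.2, -0.5, -2.0]
opening: 0.0402
grip_force: 22.0
```

```bash
python3 -m inch '[[[0,0,0.0015],0,0.4],[[0,0,0.0025],0,0.4],[[0,0,0.0025],0,0.4]]'
```

```text
t: 11.92
ee_pos: [0.5246, -0.3403, 0.0132]
tcp_rot: [3.142, 0.0, 2.737]
contact_force: [-0.9, 1.1, 4.0]
opening: 0.04
grip_force: 23.2
```

Touched down (+4 N). Release and rise.

```bash
python3 -m inch '[[[0,0,0],0,0.5],[[0,0,0],0,0.65],[[0,0,0],0,0.7],[[0,0,0],0,0.7],[[0,0,-0.02],0,0.7],[[0,0,-0.07],0,0.7],[[0,0,-0.13],0,0.7],[[0,0,-0.19],0,0.7],[[0,0,-0.24],0,0.7],[[0,0,-0.25],0,0.7]]'
python3 - <<'E'
from h import *
import cv2
s=r.sense();p=r.camera_params("wrist");a=r.read_camera("wrist")[:,:,::-1].copy();cv2.imwrite("pics/w7.png",a);np.savez("w7.npz",**p)
b=r.read_camera("scene")[:,:,::-1].copy();cv2.imwrite("pics/s7.png",b)
t=r.read_camera("top")[:,:,::-1].copy();cv2.imwrite("pics/t7.png",t)
print(s["ee_pos"],s["t"])
c=np.zeros((560,800,3),np.uint8);c[:260,:400]=cv2.resize(a,(400,260));c[:,400:]=cv2.resize(b[185:283,240:310],(400,560),interpolation=cv2.INTER_CUBIC)
b2=cv2.resize(b[185:285,95:215],(400,300));c[260:,:400]=b2
c[:,400:]=cv2.resize(b[195:279,270:330],(400,560),interpolation=cv2.INTER_CUBIC)
cv2.imwrite("pics/m7.png",c)
E
```

```text
t: 13.18
ee_pos: [0.5251, -0.3413, 0.2678]
tcp_rot: [-3.141, 0.006, 2.736]
contact_force: [-0.4, -0.7, -0.2]
opening: 0.0654
grip_force: 0.0
[ 0.52514883 -0.3412657   0.26775719] 13.175
```

View pics/m7.png

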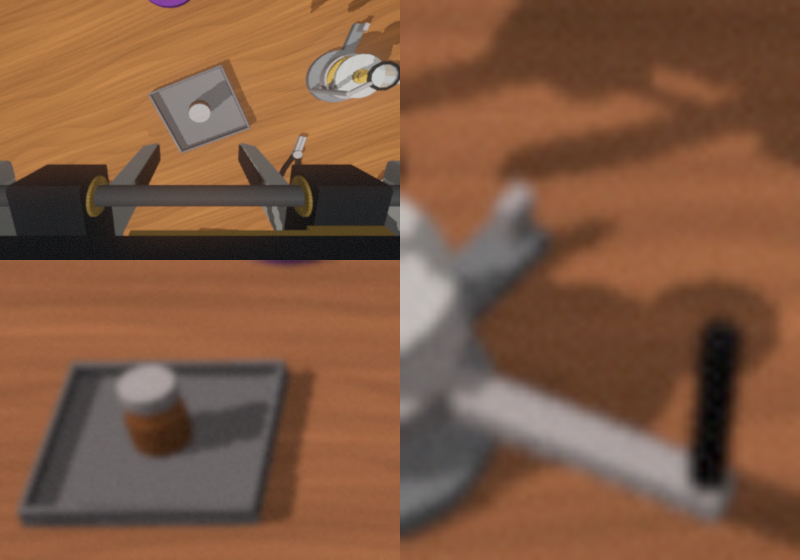

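The jar stands upright in the tray (lower left), and the black handle post is clear, with its top at scene (317.7,245). Next I'll work out the lever geometry from masks in the top, scene and wrist views.

```bash
cat > geo.py <<'E'
from h import *
import cv2
def tri(obs):
    A=[];b=[]
    for p,uv in obs:
        P=p["mtx"]@np.c_[p["R"],p["t"]]
        for i in(0,1): q=uv[i]*P[2]-P[i]; n=np.linalg.norm(q[:3]);A.append(q[:3]/n);b.append(-q[3]/n)
    return np.linalg.lstsq(np.array(A),np.array(b),rcond=None)[0]
def dark(f,box,th):
    g=cv2.imread(f).max(2);x0,y0,x1,y1=box;m=(g[y0:y1,x0:x1]<th).astype(np.uint8)
    c=max(cv2.findContours(m,0,2)[0],key=cv2.contourArea)+np.array([x0,y0]);return cv2.minAreaRect(c)
E
python3 - <<'E'
from geo import *
T=r.camera_params("top");S=r.camera_params("scene");W=dict(np.load("w1.npz"))
for f,b in(("pics/t7.png",(250,145,272,168)),("pics/s7.png",(308,235,325,275)),("pics/w1.png",(283,250,305,292))):
    for th in(45,60):
        try: re=dark(f,b,th);print(f,th,cv2.boxPoints(re).round(1).tolist())
        except ValueError: print(f,th,"none")
post=tri([(T,(261.2,153.8)),(S,(317.7,245))]);print("post T+S",post)
print("post wrist@.12",ray("",(295.5,281),.12,W),"top@.12",ray("",(261.2,153.8),.12,T),"scene@.12",ray("",(317.7,245),.12,S))
lug=tri([(T,(285.4,222.4)),(S,(287.4,224.4))]);print("lug",lug,ray("",(218,180),.03,W),ray("",(285.4,222.4),.03,T),ray("",(287.4,224.4),.03,S))
# foot: use collar/foot extremes in scene: left/right edges & front of the foot
E
```

```text
pics/t7.png 45 [[262.0, 160.0], [262.5, 159.5], [263.5, 160.5], [263.0, 161.0]]
pics/t7.png 60 [[260.0, 162.0], [260.0, 153.0], [263.0, 153.0], [263.0, 162.0]]
pics/s7.png 45 [[312.6000061035156, 266.6000061035156], [315.3999938964844, 243.60000610351562], [320.3999938964844, 244.1999969482422], [317.5, 267.20001220703125]]
pics/s7.png 60 [[313.3999938964844, 266.8999938964844], [315.20001220703125, 242.8000030517578], [320.3999938964844, 243.1999969482422], [318.70001220703125, 267.29998779296875]]
pics/w1.png 45 none
pics/w1.png 60 none
post T+S [0.62991144 0.06229673 0.11938499]
post wrist@.12 [0.62733547 0.06613295 0.12      ] top@.12 [0.62962414 0.05999893 0.12      ] scene@.12 [0.63037453 0.06448359 0.12      ]
lug [0.47948817 0.00357704 0.02722247] [0.47994809 0.01084981 0.03      ] [4.79127870e-01 4.67484994e-04 3.00000000e-02] [0.48218071 0.0065107  0.03      ]
```

```bash
python3 -m inch '[[[0.006,0.04,0],0.16,0.5],[[0.014,0.09,0],0.33,0.5],[[0.021,0.14,0],0.5,0.5],[[0.029,0.19,0],0.67,0.5],[[0.037,0.24,0],0.84,0.5],[[0.045,0.29,0],1.01,0.5],[[0.052,0.335,0],1.18,0.5],[[0.058,0.375,0],1.35,0.5],[[0.062,0.403,0],1.52,0.5],[[0.064,0.413,0],1.64,0.5]]' 30
python3 -m inch '[[[0,0,0],0,0.5],[[0,0,0.05],0,0.5],[[0,0,0.08],0,0.5],[[0,0,0.08],0,0.5]]'
python3 - <<'E'
from geo import *
from scipy.optimize import fsolve
s=r.sense();p=r.camera_params("wrist");a=r.read_camera("wrist")[:,:,::-1].copy();cv2.imwrite("pics/w8.png",a);np.savez("w8.npz",**p)
print(s["ee_pos"],s["tcp_rot"],s["q"].round(2))
post=np.array([.629,.0635]);lug=np.array([.480,.006])
ax=fsolve(lambda c:[np.hypot(*(c-post))-.14,np.hypot(*(c-lug))-.104],[.565,-.06]);print("axis",ax,"target",ax+.14*(lug-ax)/.104)
T=r.camera_params("top");S=r.camera_params("scene");print("ring",tri([(T,(313.8,181.8)),(S,(259.2,220))]))
e0,e1=proj("",[*post,.12],p),proj("",[*post,.05],p);print("post expected px",e0,e1)
x,y=e0.astype(int)
g=a.max(2)
for yy in range(max(0,y-60),min(420,y+61),8): print(yy,g[yy,max(0,x-40):x+44:4])
E
```

```text
t: 14.58
ee_pos: [0.6278, 0.0667, 0.261]
tcp_rot: [-3.14, 0.002, 1.094]
contact_force: [0.3, -0.7, -0.1]
opening: 0.0472
grip_force: 0.0
t: 15.08
ee_pos: [0.6269, 0.0635, 0.181]
tcp_rot: [-3.139, 0.003, 1.098]
contact_force: [0.1, 0.6, -0.4]
opening: 0.0474
grip_force: 0.0
[0.626853   0.06354176 0.18095726] [-3.13864284e+00  2.81569449e-03  1.09809819e+00] [-0.71  0.54  0.8   1.61 -0.41  1.17 -0.29]
axis [ 0.56119658 -0.0589855 ] target [0.45189349 0.02849498]
ring [ 0.56447947 -0.06140796  0.12799651]
post expected px [282.13726512 208.83613505] [281.6290232  193.05996105]
148 [132 139 136 171 187 191 194 193 189 188 188 188 185 184 194 197 198 192
 196 190 194]
156 [170 131 141 137 136 156 189 194 192 188 186 191 190 184 184 193 198 195
 191 196 190]
164 [182 133 131 138 138 147 185 191 195 193 189 185 187 190 184 185 193 198
 197 190 195]
172 [183 139 135 125 138 151 178 178 191 193 193 186 187 191 190 187 186 194
 197 197 193]
180 [185 140 137 134 126 162 183 179 178 189 194 192 188 188 191 190 185 186
 193 199 197]
188 [192 139 137 137 137 148 179 184 150  88  77 169 191 188 185
[... 236 characters left out ...]
1 178 187 142  75  76  95 186 188 186 182 190 188
 192 189 188]
220 [135 134 142 141 137 141 190 178 169 195 194 195 183 186 186 187 185 184
 187 195 193]
228 [138 135 132 139 137 138 184 192 168 194 193 195 176 180 187 189 188 186
 180 187 195]
236 [137 140 135 132 138 137 138 143 172 194 195 193 184 179 176 186 189 189
 186 131  99]
244 [127 135 137 133 135 134 138 136 159 193 194 189 172 186 180 180 182 190
 191 125  73]
252 [129 126 129 136 128  97  90  98 157 194 194 188 111  89 103 150 181 178
 190 114  69]
260 [132 130  87 109 111 110 113 110 137 190 193 185 114 125 153 151 135 107
 179 130  64]
268 [110 107 112 108 110 110 108 104 131 144 139 156 102 108 114 153 153 153
 148 156  69]
```

The dark post in the wrist view is centred near (280.5, 208.5) against (282, 209) predicted, so the alignment is good to about 1 mm. Descend and grip.

```bash
python3 -m inch '[[[0,0.001,0.03],0,0.5],[[0,0.001,0.07],0,0.5],[[0,0.001,0.1],0,0.5],[[0,0.001,0.12],0,0.5],[[0,0.001,0.125],0,0.5],[[0,0.001,0.125],0,0.5]]'
python3 -m inch '[[[0,0,0],0,0.05],[[0,0,0],0,0.05],[[0,0,0],0,0.05],[[0,0,0],0,0.05],[[0,0,0],0,0.05],[[0,0,0],0,0.05]]' 40
```

```text
t: 15.88
ee_pos: [0.6298, 0.0639, 0.0589]
tcp_rot: [3.141, -0.0, 1.097]
contact_force: [0.3, 0.1, 0.1]
opening: 0.047
grip_force: 0.0
t: 16.62
ee_pos: [0.6294, 0.0641, 0.0581]
tcp_rot: [3.141, -0.0, 1.097]
contact_force: [0.3, 0.3, 3.2]
opening: 0.0132
grip_force: 40.0
```

Gripped at 13 mm with 40 N. Swing along the arc with the tool turning, using the same 0.65 rad pattern twice.

```bash
python3 -m inch '[[[-0.0003,-0.0091,0],-0.065,0.05],[[-0.0012,-0.0181,0],-0.13,0.05],[[-0.0027,-0.0271,0],-0.195,0.05],[[-0.0047,-0.036,0],-0.26,0.05],[[-0.0073,-0.0447,0],-0.325,0.05],[[-0.0105,-0.0532,0],-0.39,0.05],[[-0.0143,-0.0615,0],-0.455,0.05],[[-0.0185,-0.0696,0],-0.52,0.05],[[-0.0233,-0.0773,0],-0.585,0.05],[[-0.0285,-0.0847,0],-0.65,0.05]]'
```

```text
t: 17.88
ee_pos: [0.541, 0.0778, 0.0581]
tcp_rot: [3.141, -0.0, 1.749]
contact_force: [1.7, 1.9, 1.4]
opening: 0.0131
grip_force: 40.0
```

```bash
python3 -m inch '[[[-0.0003,-0.0091,0],-0.065,0.05],[[-0.0012,-0.0181,0],-0.13,0.05],[[-0.0027,-0.0271,0],-0.195,0.05],[[-0.0047,-0.036,0],-0.26,0.05],[[-0.0073,-0.0447,0],-0.325,0.05],[[-0.0105,-0.0532,0],-0.39,0.05],[[-0.0143,-0.0615,0],-0.455,0.05],[[-0.0185,-0.0696,0],-0.52,0.05],[[-0.0233,-0.0773,0],-0.585,0.05],[[-0.0285,-0.0847,0],-0.65,0.05]]'
python3 - <<'E'
from geo import *
s=r.sense();p=r.camera_params("wrist");a=r.read_camera("wrist")[:,:,::-1].copy();cv2.imwrite("pics/w9.png",a);np.savez("w9.npz",**p)
for n in("scene","top"):cv2.imwrite(f"pics/{n}9.png",r.read_camera(n)[:,:,::-1])
print(s["ee_pos"],s["tcp_rot"],s["contact_force"])
a=np.array(s["ee_pos"][:2])-[.5625,-.060];print("az",np.arctan2(a[1],a[0]),np.hypot(*a))
# precise axis estimate from the swing: three gripped points
P=np.array([[.6294,.0641],[.541,.0778],s["ee_pos"][:2]])
A=np.c_[2*P,np.ones(3)];sol=np.linalg.solve(A,(P**2).sum(1));print("axis from swing",sol[:2],np.sqrt(sol[2]+(sol[:2]**2).sum()))
E
```

```text
t: 19.12
ee_pos: [0.462, 0.0355, 0.0581]
tcp_rot: [3.141, -0.001, 2.4]
contact_force: [-2.3, 7.5, 3.4]
opening: 0.0133
grip_force: 40.0
[0.46201903 0.03546482 0.05807881] [ 3.14100211e+00 -1.10416385e-03  2.39984121e+00] [-2.34281119  7.53570256  3.42899701]
az 2.3817885974822994 0.13859998903579765
axis from swing [ 0.56470853 -0.06127235] 0.1410787456374244
```

Run:
```python
from geo import *
ax=np.array([.5647,-.0613])
for f,k in(("w1",1),("w2",2),("wrist3",3)):
    p=dict(np.load(f"w{k}.npz"));im=cv2.imread(f"pics/{f}.png");hsv=cv2.cvtColor(im,cv2.COLOR_BGR2HSV)
    e=proj("",[.4807,.0064,.03],p);x,y=e.astype(int)
    g=((hsv[...,1]<60)&(hsv[...,2]>95));v=hsv[...,2]
    m=np.zeros(v.shape,np.uint8);h=16;sub=v[y-h:y+h,x-h:x+h]*g[y-h:y+h,x-h:x+h]
    for th in(170,190):
        m[:]=0;m[y-h:y+h,x-h:x+h]=sub>th
        n,l,st,ce=cv2.connectedComponentsWithStats(m)
        for i in range(1,n):
            if st[i,4]>=6:
                q=ray("",ce[i],.03,p)[:2];d=q-ax;print(f,th,e.round(),st[i].tolist(),ce[i].round(1),q.round(4),"az",np.arctan2(d[1],d[0]).round(3),np.hypot(*d).round(4))
    if k==2:print(v[y-14:y+14:2,x-16:x+16:2]*g[y-14:y+14:2,x-16:x+16:2])
```

```text
w1 170 [215. 182.] [212, 179, 6, 9, 44] [214.3 183.2] [0.482  0.0039] az 2.474 0.1053
w2 170 [204. 190.] [198, 186, 9, 14, 97] [201.8 192.2] [0.4818 0.0039] az 2.475 0.1055
[[  0   0   0   0   0   0   0   0   0   0   0   0   0   0   0   0]
 [  0   0   0   0   0   0   0 115 106   0   0   0   0   0   0   0]
 [  0   0   0   0   0   0 146 144 136 124 110 103  97   0   0   0]
 [  0   0   0   0   0   0 146 145 131 115 107 108 109 110 107   0]
 [  0   0   0   0   0   0 151 136 118 110 105 104 109 112 116 106]
 [  0   0   0   0   0 151 166 179 172 159 128  99 108 113 114  98]
 [  0   0   0   0   0 149 176 187 187 187 152 102 108 113 110  97]
 [  0   0   0   0   0 152 181 188 188 186 130 102 113 115 112   0]
 [  0   0   0   0   0 155 188 190 188 185 115 102 118 130 122   0]
 [  0   0   0   0 155 161 187 190 190 180 103 113 142 144 115   0]
 [  0   0   0   0 152 170 187 188 189 163 106 140 148 145 104   0]
 [  0   0   0   0 149 158 176 181 184 150 138 146 149 140  99   0]
 [  0   0   0   0 150 150 150 153 155 150 149 146 147 131   0   0]
 [  0   0   0   0 148 149 149 147 147 146 144 148 146 118   0   0]]
wrist3 170 [221. 174.] [216, 171, 8, 11, 65] [219.8 175.9] [0.4822 0.0036] az 2.475 0.105
wrist3 190 [221. 174.] [218, 172, 5, 9, 37] [220.  175.6] [0.4819 0.004 ] az 2.473 0.1054
```

Three wrist views agree: the lug is at (0.482, 0.004), radius 105 mm (given 104), azimuth 2.474 about the axis found from the swing. That needs about 0.09 rad more.

```bash
python3 -m inch '[[[0,-0.003,0],-0.02,0.05],[[0,-0.006,0],-0.045,0.05],[[0.0003,-0.009,0],-0.065,0.05],[[0.0005,-0.0115,0],-0.08,0.05],[[0.0005,-0.013,0],-0.09,0.05],[[0.0005,-0.013,0],-0.09,0.05],[[0.0005,-0.013,0],-0.09,0.05],[[0.0005,-0.013,0],-0.09,0.05]]'
python3 - <<'E'
from geo import *
ax=np.array([.5647,-.0613])
for _ in range(3):
    s=r.sense();d=s["ee_pos"][:2]-ax;print(s["ee_pos"],s["contact_force"],"az",np.arctan2(d[1],d[0]),np.hypot(*d))
    r.read_camera("top")
for n in("scene","top","wrist"):cv2.imwrite(f"pics/{n}10.png",r.read_camera(n)[:,:,::-1])
# setting: yellow blob; jar cap in tray; compare scene before/after
for f in("scene1","s7","scene9","scene10"):
    im=cv2.imread(f"pics/{f}.png");h=cv2.cvtColor(im,cv2.COLOR_BGR2HSV)
    m=((h[...,0]>17)&(h[...,0]<32)&(h[...,1]>90)&(h[...,2]>120)).astype(np.uint8);q=m[200:265,235:290]
    n,l,st,ce=cv2.connectedComponentsWithStats(q);i=1+np.argmax(st[1:,4]) if n>1 else 0
    print(f,"setting",st[i].tolist(),(ce[i]+[235,200]).round(1))
print("10mm lift px",proj("scene",[.5647,-.0613,.1])-proj("scene",[.5647,-.0613,.09]))
a=cv2.imread("pics/s7.png").astype(int);b=cv2.imread("pics/scene10.png").astype(int)
print("tray change",np.abs(a-b)[215:275,100:185].mean(),"pliers",np.abs(a-b)[290:350,155:220].mean())
E
```

```text
t: 20.27
ee_pos: [0.4534, 0.0253, 0.0581]
tcp_rot: [3.142, 0.0, 2.487]
contact_force: [-0.6, 3.8, 5.7]
opening: 0.0133
grip_force: 40.0
[0.45339133 0.02533591 0.05805345] [-0.60617599  3.82370946  5.74287133] az 2.4801996954867276 0.14105105894283923
[0.45333896 0.02533551 0.05803491] [-0.53667212  4.0017736   5.58462424] az 2.480429919359237 0.14109214589349725
[0.45337586 0.02532825 0.05804611] [0.01707189 3.78964284 4.51595361] az 2.4803099324183018 0.141058565186907
scene1 setting [19, 29, 11, 11, 81] [258.8 234.3]
s7 setting [19, 29, 11, 11, 81] [258.9 234.3]
scene9 setting [18, 28, 12, 9, 75] [259.  231.8]
scene10 setting [18, 28, 12, 9, 73] [258.6 231.8]
10mm lift px [-0.11327461 -3.11869595]
tray change 1.8122222222222222 pliers 1.9167521367521367
```

The lever is at azimuth 2.480 against the lug's 2.474, steady, and the tangential force is about right. The setting has risen about 2.5 px (10 mm of lift is 3.1 px) and is still centred. The tray area and pliers haven't changed. Handing in while still holding.

```bash
python3 -c "
from plant import r
print(r.finish_job())"
```

```text
the job is handed in; nothing more can be done
None
```

The job is handed in at about 20 s: the amber jar stands upright in the grey tray, and the gripper is still holding the lever over the index lug (within about 0.01 rad by my measurement), with the stage lifted and the brass setting on it.

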